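Load the colour vials and jog the bottle shaker

TASK

Load the bottle shaker: stand the taller loose vial in pocket two, then the shorter one in pocket three (pocket one, next to the panel, is already filled and stays so; numbers run clockwise seen from above). Then drop the bayonet lid into its entry slots until it sits down on the deck, turn it clockwise to the half-way mark, about 40 degrees and well short of the lock click (that is the jog position, and a spring pulls it back), and finish while still gripping the lid and holding it there. At no time turn it on to the click, and leave everything else on the table where it is.

Things in the scene. Friction and masses are not known exactly. Their poses are not given: they have to be found in the camera images.
- deck (a point): Fixed bottle shaker, steel block 160 x 160 mm, black control panel on its front (-x of this frame; z up). Point: centre of its top face, the deck, 80 mm above the table. On the deck a dark round collar (outer radius 74, 16 mm high) surrounds three pockets; the lid's skirt stands on the deck inside it. Its inward lip (inner radius 59 mm, 11 to 16 mm above the deck) is cut away at two entry slots.
- slot (a point): Middle of one entry slot, at deck height, 63 mm from the deck's centre along +x of the deck frame; the other is opposite, at -x. Slots are about 24 mm wide. The lid's two lugs go straight down through them, into forks of the ring with 2.5 mm play on each side, and pass under the lip when the lid is turned clockwise seen from above.
- half_mark (a point): Half-way mark for the slot at +x: a single white rib on top of the collar, 42 degrees clockwise from the slot seen from above; the grip bar's end points at it when half-way. Its twin is opposite. Pairs of white ribs 74 degrees from the slots stand for the lock click: keep well short of them.
- pocket1 (a point): Centre of the mouth of pocket one, 30 mm from the deck's centre on the panel side (-x of the deck frame), one pip beside it; it already holds a vial. All pockets are 28 mm wide and 16 mm deep, flat-bottomed, vertical, their mouths level with the deck.
- pocket2 (a point): Centre of the mouth of pocket two: the next one clockwise from pocket one seen from above (back left seen from the panel), 52 mm from the other two, two pips.
- pocket3 (a point): Centre of the mouth of pocket three: the next one clockwise from pocket two (back right), three pips.
- vial_tall_mid (a point): Centre, half-way up, of the taller loose vial: amber cylinder with a black cap of the same width, 24 mm across, 70 mm tall, 45 g, standing upright on the table (z up).
- vial_short_mid (a point): Centre, half-way up, of the shorter loose vial: the same, 24 mm across, 50 mm tall. In its pocket 34 mm of it stands above the deck.
- vial_loaded_mid (a point): Centre of the vial already standing in pocket one, 24 mm across, 60 mm tall (44 mm above the deck); it stays.
- lid_grip (a point): Bayonet lid, loose, open side down on the table: grey cap 112 mm across, 68 high (inside 62), 0.22 to 0.45 kg. On top a black straight grip bar 96 mm long (x), 24 wide (y), 32 high; at the skirt's foot, under the bar's ends, two black lugs 16 mm wide, 8 high, out to radius 65. Same when turned by 180 degrees. Point: middle of the bar, 86 mm above the lid's foot.
- lid_foot (a point): Centre of the lid's lower rim, same axes as the grip point; at the deck point when seated.
- ring (a joint): Turn of the sprung fork ring in the collar that the lid's lugs push round, rad, clockwise positive seen from above: 0 at the entry slots, 0.7 half-way, the catch starts to click at about 1.2, end 1.5. It lags the lid by 0.04 rad of play. A spring pulls it back to 0 (0.13 N m at 0, 0.3 N m half-way) and turns the lid most of the way back if let go.
- ring_center (a point): Centre of the fork ring, on the deck's centre; its x axis runs through the forks and turns with them.
- nozzle: Bystander: steel piping nozzle, cone 32 mm wide, 45 mm high, origin under its centre.
- bowl: Bystander: steel bowl 90 mm wide, 40 mm high, origin under its centre.
- cup: Bystander: steel cup 66 mm wide, 60 mm high, origin under its centre.
- jar: Bystander: glass jar 64 mm wide, 85 mm high, origin under its centre.
- spatula: Bystander: spatula lying flat.
Things that resemble listed ones, but are neither listed nor needed, are in the scene too. What is shaped like the part that bears vial_short_mid but purple is not meant. Leave any green look-alike of the part that bears vial_tall_mid alone.

How it is judged:
By the outcome, as a careful person would: the job done as asked, in the order asked, and still so for the second after the job is handed in, while the arm keeps its last pose, push and grip.
It also fails if it takes over 72 s, if anything falls off the work surface, if the arm or the gripper's body presses on something with over 40 N, if the wrist force passes 120 N, or if a joint passes its speed limit or range.

ROBOT

A 6-joint arm with a two-finger parallel gripper is mounted at the origin on the work surface. World frame = base frame: x ahead of the robot, y to its left, z up, the work surface at z = 0. Lengths are in m, angles in rad, forces in N, time in s.
With the tool pointing down it reaches from about 0.35 to 0.95 m from the base axis. Payload 17.4 kg.
Tool frame: the origin (TCP) lies between the finger pads; the fingertips stand 19 mm ahead of it and the grasp point (between the pads) is the TCP; z points along the fingers, y is the line along which they close (so a half turn about z gives the same grasp; the last joint's range is limited). The gripper opens to 93 mm and grips with 3 to 60 N. Pads are 15 mm wide; open, the fingers measure 128 mm over their backs; the gripper's body (75 mm by 188 mm) begins 65 mm behind the grasp point.
Start: joints at [-1.219, 0.116, 1.442, -0, 1.584, -0.038], TCP at [0.256, -0.624, 0.238] pointing down, gripper open.
Joint ranges: [-2.83, 2.83], [-0.83, 2.19], [0.07, 2.5], [-1.14, 4.28], [0.01, 3], [-2.97, 2.97]. Speed limits (rad/s): [1.89, 1.89, 2.22, 3.14, 3.14, 3.14].

INTERFACE

Orientations are given as a rotation vector (axis times angle).
In Python, from station import bot gives the robot as it stands.
- The arm moves only by the shell command python3 -m inch 'ROWS' [FORCE]. ROWS is JSON, a list of rows, each an object of numbers: "tx", "ty", "tz": the shift along the tool's x, y, z in mm; "turn": the turn about the tool's z in degrees; "hand": the opening, from 0 (shut) to 1 (fully open). A call has 1 to 10 rows; each row shifts and turns the commanded pose from where the row before left it, along the tool's axes as they then stand; what a row does not reach is not made up. A row lasts 1/8 s, in which the tool goes at most 62.5 mm and 10.7 degrees, less where a joint would pass 70% of its speed; a pose out of reach is approached as far as the arm can. A call is refused whole if a number of a shift passes 62.5 or a number of a turn 10.7, either way. A call with a gripper value outside its range is refused whole. The fingers move at their own pace and stop on an object; FORCE is the grip in N (left out, the last holds). Time passes only in rows, so rows that do not move let the fingers close. It gives the time, the measured TCP pose, the force, the opening and the grip force at its end, in the units of the state.
- bot.get_state(): the state, without advancing time (a new reading comes with each control period).
- bot.snapshot(name): name is "scene" or "top" or "wrist"; returns a dict with "color" (384x512x3 uint8, red, green, blue), "vertical_fov" (degrees; the focal length in pixels is half the picture's height over the tangent of half this angle, whatever the lens; pixels are square), "cx", "cy" (the principal point, pixels), "origin" and "rotation" of the camera in the world. Camera axes: x right, y up, looking along -z (the intrinsics and any distortion apply to the point x, -y, -z); pixel columns grow to the right and rows downward; lengths in m; the calibration is good to about 2 mm. A picture is of the moment at which its call begins. There is no depth.
- bot.sign_off(): hands the job in; it is judged then, once.
The state is a dict: "clock": time; "qpos": joint angles; "qd": joint speeds; "tau": joint torques, N m; "tcp_pos": TCP position; "eef_rot": TCP orientation; "ft_force": force on the tool from outside, world axes, zero at the start; "wrist_torque": the same for the moment, N m; "finger_gap": finger opening in m; "finger_force": force on a finger pad.
Only numpy, scipy, OpenCV 4.12 (cv2) and the standard library are available. Lean on these libraries where they do the work, as an engineer would, in place of code of your own. Each camera call takes 0.05 s, during which the arm holds its last target. There are 200 camera calls.

## Working session

There is one attempt and no reset: what is moved stays moved. The work goes in short steps, Python scripts to look and compute and a shell command to move; the robot and the scene stay as the last step left them, time stands still between calls to the robot, and variables do not carry over. Pictures are saved under pics/ and viewed, at most 10 in all, crops included, and the job is handed in when it is done.

```bash
mkdir -p pics; cat > h.py <<'E'
import numpy as np,cv2,json
from station import bot
def snap(n,f):
    s=bot.snapshot(n); cv2.imwrite(f'pics/{f}.png',cv2.resize(s['color'][:,:,::-1],None,fx=1.5,fy=1.5,interpolation=cv2.INTER_CUBIC))
    c={k:(np.array(v).tolist()) for k,v in s.items() if k!='color'}
    json.dump(c,open(f'pics/{f}.json','w')); cv2.imwrite(f'pics/{f}_raw.png',s['color'][:,:,::-1]); return c
def ray(f,u,v):
    c=json.load(open(f'pics/{f}.json')); F=192/np.tan(np.radians(c['vertical_fov']/2))
    d=np.array(c.get('distortion',c.get('dist',[0,0,0,0,0]))if not isinstance(c.get('distortion'),dict) else [0]*5,float)
    K=np.array([[F,0,c['cx']],[0,F,c['cy']],[0,0,1]])
    p=cv2.undistortPoints(np.array([[[u,v]]],float),K,d)[0,0]
    R=np.array(c['rotation']); 
    return np.array(c['origin']),R@np.array([p[0],-p[1],-1])
def at(f,u,v,z):
    o,d=ray(f,u,v); return o+d*(z-o[2])/d[2]
E
python3 - <<'E'
from h import *
for n in('top','scene'): print(snap(n,n+'0'))
s=bot.get_state();print(s)
E
```

```text
{'vertical_fov': 42.72679762932365, 'cx': 254.8472617996226, 'cy': 190.04877695088362, 'origin': [0.24099330195018154, 0.036381770698905205, 1.3795380258382859], 'rotation': [0.17791945494051206, -0.15501358625495548, -1.4720673949660044]}
{'vertical_fov': 44.47020037450021, 'cx': 258.3216645792113, 'cy': 193.60779305170536, 'origin': [0.9576789008611437, 0.8349675365538294, 0.859942152704451], 'rotation': [0.2774650911212713, 1.1089207137678518, 2.41372540473974]}
{'clock': 0.1, 'qpos': array([-1.21881237e+00,  1.16434297e-01,  1.44216786e+00,  1.64071820e-05,
        1.58397392e+00, -3.78192273e-02]), 'qd': array([ 0.00102003, -0.00083902, -0.00252529,  0.00012827, -0.0014699 ,
       -0.00080052]), 'tau': array([ 3.19178354e-03, -7.22891951e+01, -6.23863578e+01,  7.81631959e-02,
        2.27785972e-02, -2.80068440e-05]), 'tcp_pos': array([ 0.25643793, -0.62423344,  0.2370005 ]), 'eef_rot': array([-3.08115653e+00, -6.08243923e-01,  2.16137920e-04]), 'ft_force': array([ 0.23576935, -0.14965929,  0.16382711]), 'wrist_torque': array([ 0.01076954,  0.03418441, -0.01370987]), 'finger_force': 0.0, 'finger_gap': 0.09280102582269621}
```

```bash
sed -i "s/R=np.array(c\['rotation'\]);/R=cv2.Rodrigues(np.array(c['rotation']))[0]/" h.py
```

```text
(no output)
```

View pics/top0.png

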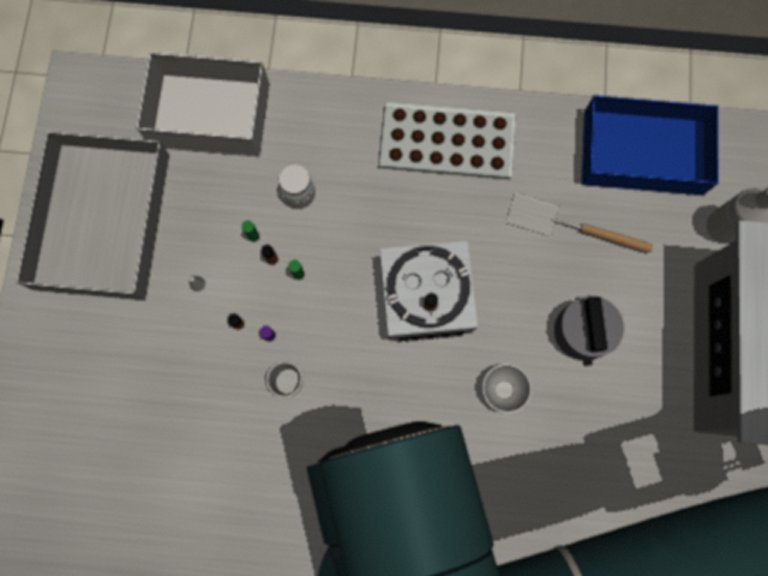

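View pics/scene0.png

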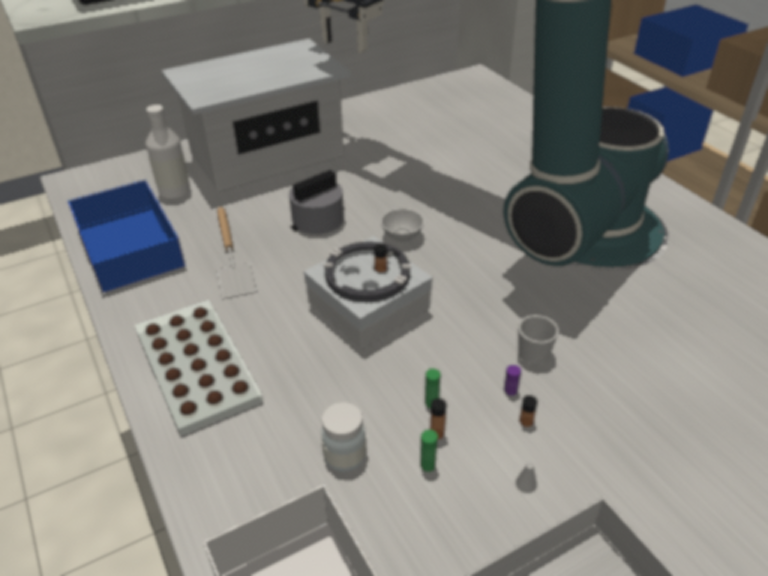

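```bash
python3 - <<'E'
from h import *
a=cv2.imread('pics/top0_raw.png')
up=lambda x:cv2.resize(x,None,fx=4,fy=4,interpolation=cv2.INTER_CUBIC)
o=np.zeros((596,800,3),np.uint8)
o[:340,:]=up(a[150:235,140:340]); o[346:596-10,:240]=up(a[190:250,360:420])[:240]
b=cv2.imread('pics/scene0_raw.png'); o[346:586,260:800]=up(b[155:215,190:325])
cv2.imwrite('pics/c1.png',o)
E
```

```text
(no output)
```

View pics/c1.png

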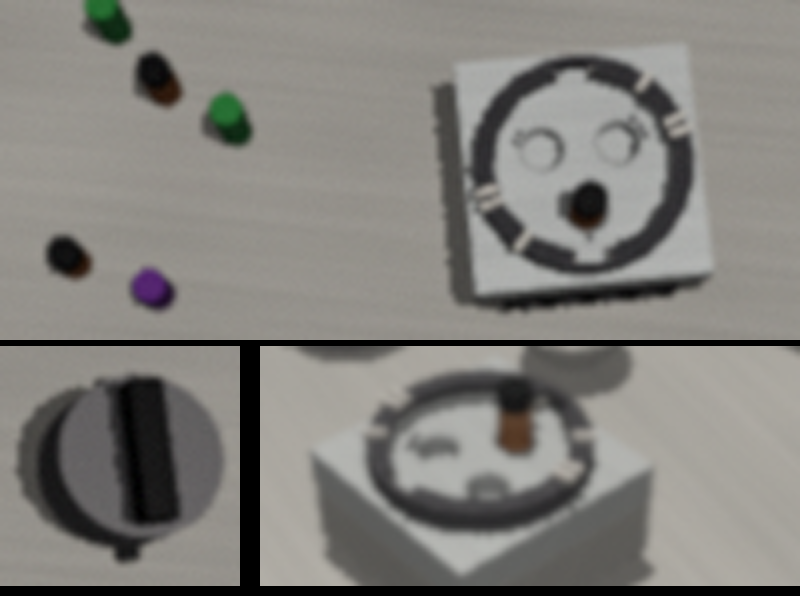

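```bash
python3 - <<'E'
from h import *
T=lambda u,v,z:at('top0',140+u/4-.4,150+v/4-.4,z)
L=lambda u,v,z:at('top0',360+u/4-.4,190+(v-346)/4-.4,z)
p=np.array([T(*c,.08) for c in((455,66),(688,44),(713,270),(478,297))]);print(p,p.mean(0))
s=[T(572,73,.085),T(592,257,.085)];d=s[0]-s[1];print('slots',s,np.mean(s,0),np.degrees(np.arctan2(d[1],d[0])))
e=p[0]+p[1]-p[2]-p[3];print(np.degrees(np.arctan2(e[1],e[0])))
print('pk2',T(541,150,.08),'pk3',T(617,144,.08))
print('short',T(66,251,.05),'tall',T(154,70,.07))
print('green',T(228,110,.07),T(103,3,.07),'purple',T(151,285,.05))
print('lid',L(141,455,.068),[L(*c,.1) for c in((147,378),(162,520))],'lug',L(127,551,.004))
print('cup',at('top0',285/1.5,375/1.5,.06),'nozzle',at('top0',131,188,.03),'bowl',at('top0',505/1.5,388/1.5,.04))
E
```

```text
[[ 0.58957078  0.07928656  0.08      ]
 [ 0.61977392 -0.0784454   0.08      ]
 [ 0.46480877 -0.1058174   0.08      ]
 [ 0.432165    0.04906873  0.08      ]] [ 0.52657962 -0.01397688  0.08      ]
slots [array([ 0.59062496, -0.00073522,  0.085     ]), array([ 0.46526728, -0.02430649,  0.085     ])] [ 0.52794612 -0.01252086  0.085     ] 10.649106897059383
10.445957608194218
pk2 [0.53623126 0.01568302 0.08      ] pk3 [ 0.54512736 -0.03530951  0.08      ]
short [0.44220239 0.33409321 0.05      ] tall [0.57036143 0.28625837 0.07      ]
green [0.5468151  0.23200214 0.07      ] [0.61494854 0.3276969  0.07      ] purple [0.42418195 0.27291773 0.05      ]
lid [ 0.48670416 -0.31390255  0.068     ] [array([ 0.53285132, -0.30764052,  0.1       ]), array([ 0.4389443, -0.3203979,  0.1      ])] lug [ 0.42969844 -0.32345097  0.004     ]
cup [0.34758401 0.22734268 0.06      ] nozzle [0.50772686 0.41857922 0.03      ] bowl [ 0.36273167 -0.16839164  0.04      ]
```

The pictures show the deck centred near top-picture pixel (428,289), with pocket two at upper left and pocket three at upper right. The lid is at (592,327), the tall amber vial at (269,254) between two green ones, and the short amber vial at (235,321) beside the purple one.

```bash
cat >> h.py <<'E'
def pose():
    s=bot.get_state(); R=cv2.Rodrigues(np.array(s['eef_rot']))[0]; return np.array(s['tcp_pos']),R,s
def plan(x,y,z,psi):
    p,R,s=pose(); cur=np.degrees(np.arctan2(R[1,1],R[0,1])); t=(cur-psi+90)%180-90
    w=np.radians(cur-t); ty=np.array([np.cos(w),np.sin(w)]); tx=np.array([-ty[1],ty[0]])
    d=(np.array([x,y])-p[:2])*1e3
    print('psi',cur.round(2),'turn',t.round(2),'then tx %.1f ty %.1f tz %.1f'%(d@tx,d@ty,(p[2]-z)*1e3),'tcp',p.round(4),'q6',s['qpos'][5].round(2),'gap',round(s['finger_gap'],4),'F',np.round(s['ft_force'],1),'T',np.round(s['wrist_torque'],2),'ff',round(s['finger_force'],1),'t',s['clock'])
E
python3 -m inch '[{"turn":-10.5},{"turn":-10.5},{"turn":-10.5},{"tx":51,"ty":-15},{"tx":51,"ty":-15},{"tx":51,"ty":-15},{"tx":51,"ty":-15},{"tx":51,"ty":-15},{"tx":51,"ty":-15},{"tx":51,"ty":-15}]'
python3 -m inch '[{"tx":51,"ty":-15},{"tx":51,"ty":-15},{"tx":51,"ty":-15},{"tx":51,"ty":-15},{"tx":51,"ty":-15},{"tx":51,"ty":-15},{"tx":51,"ty":-15},{"tx":51,"ty":-15},{"hand":0.6},{"hand":0.6}]'
python3 - <<'E'
from h import *
plan(.570,.286,.238,-35.4); snap('wrist','w1')
E
```

```text
psi -67.67 turn -32.27 then tx 923.6 ty -271.7 tz -1.0 tcp [ 0.2564 -0.6242  0.237 ] q6 -0.04 gap 0.0928 F [ 0.2 -0.1  0.2] T [ 0.01  0.03 -0.01] ff 0.0 t 0.1$[0]: bad value
$[0]: bad value
```

```bash

python3 -m inch '[{"tx":0,"ty":0,"tz":0,"turn":-10.5,"hand":1},{"tx":0,"ty":0,"tz":0,"turn":-10.5,"hand":1},{"tx":0,"ty":0,"tz":0,"turn":-10.5,"hand":1},{"tx":51,"ty":-15,"tz":0,"turn":0,"hand":1},{"tx":51,"ty":-15,"tz":0,"turn":0,"hand":1},{"tx":51,"ty":-15,"tz":0,"turn":0,"hand":1},{"tx":51,"ty":-15,"tz":0,"turn":0,"hand":1},{"tx":51,"ty":-15,"tz":0,"turn":0,"hand":1},{"tx":51,"ty":-15,"tz":0,"turn":0,"hand":1},{"tx":51,"ty":-15,"tz":0,"turn":0,"hand":1}]' && 
python3 -m inch '[{"tx":51,"ty":-15,"tz":0,"turn":0,"hand":1},{"tx":51,"ty":-15,"tz":0,"turn":0,"hand":1},{"tx":51,"ty":-15,"tz":0,"turn":0,"hand":1},{"tx":51,"ty":-15,"tz":0,"turn":0,"hand":1},{"tx":51,"ty":-15,"tz":0,"turn":0,"hand":1},{"tx":51,"ty":-15,"tz":0,"turn":0,"hand":1},{"tx":51,"ty":-15,"tz":0,"turn":0,"hand":1},{"tx":51,"ty":-15,"tz":0,"turn":0,"hand":1},{"tx":0,"ty":0,"tz":0,"turn":0,"hand":0.6},{"tx":0,"ty":0,"tz":0,"turn":0,"hand":0.6}]' && python3 - <<'E'
from h import *
plan(.570,.286,.238,-35.4); snap('wrist','w1')
E
```

```text
clock: 1.4
tcp_pos: [0.3826, -0.2725, 0.2376]
eef_rot: [2.801, 1.422, 0.0]
ft_force: [0.6, 0.0, -0.4]
finger_gap: 0.0932
finger_force: 0.0
clock: 2.65
tcp_pos: [0.5261, 0.1258, 0.2374]
eef_rot: [2.801, 1.423, -0.001]
ft_force: [-0.2, -0.7, -0.5]
finger_gap: 0.0773
finger_force: 0.0
psi -36.14 turn -0.74 then tx 156.0 ty -57.0 tz -0.6 tcp [0.5261 0.1258 0.2374] q6 0.82 gap 0.0773 F [-0.2 -0.7 -0.5] T [-0.05  0.    0.01] ff 0.0 t 2.65
```

```bash

python3 -m inch '[{"tx":39,"ty":-14,"tz":0,"turn":0,"hand":0.6},{"tx":39,"ty":-14,"tz":0,"turn":0,"hand":0.6},{"tx":39,"ty":-14,"tz":0,"turn":0,"hand":0.6},{"tx":39,"ty":-14,"tz":0,"turn":0,"hand":0.6},{"tx":0,"ty":0,"tz":0,"turn":0,"hand":0.6}]'  && python3 - <<'E'
from h import *
plan(.570,.286,.238,-35.4); print(snap('wrist','w1'))
E
```

```text
clock: 3.32
tcp_pos: [0.5735, 0.2856, 0.2372]
eef_rot: [-2.801, -1.423, 0.001]
ft_force: [-0.9, -0.1, 0.7]
finger_gap: 0.0556
finger_force: 0.0
psi -36.14 turn -0.74 then tx -1.7 ty -3.1 tz -0.8 tcp [0.5735 0.2856 0.2372] q6 1.05 gap 0.0556 F [-0.9 -0.1  0.7] T [-0.04 -0.04  0.04] ff 0.0 t 3.325
{'vertical_fov': 71.96719324227952, 'cx': 257.8605163825766, 'cy': 190.45566174997916, 'origin': [0.613327396435033, 0.34257197836121006, 0.3842797016366287], 'rotation': [-0.24721483095714727, 0.08139556296504999, -0.627680444242577]}
```

View pics/w1.png

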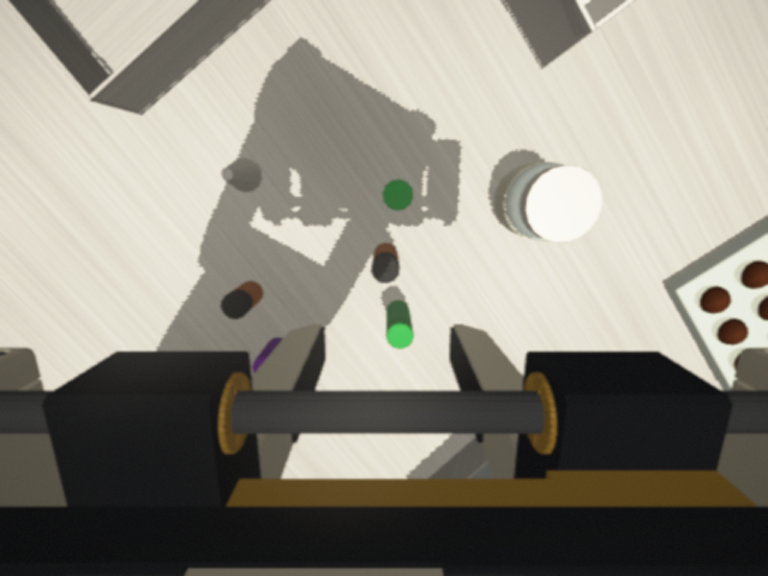

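```bash
python3 - <<'E'
from h import *
W=lambda u,v,z:at('w1',u/1.5-.2,v/1.5-.2,z).round(4)
print('tall',W(386,269,.07),'short',W(238,304,.05),'green',W(400,336,.07),'green2',W(398,193,.07),'nozzle',W(232,174,.045))
E
```

```text
tall [0.5723 0.2883 0.07  ] short [0.4457 0.3364 0.05  ] green [0.5476 0.2345 0.07  ] green2 [0.6152 0.3312 0.07  ] nozzle [0.5139 0.4233 0.045 ]
```

```bash

python3 -m inch '[{"tx":0,"ty":-2.5,"tz":46,"turn":0,"hand":0.6},{"tx":0,"ty":0,"tz":46,"turn":0,"hand":0.6},{"tx":0,"ty":0,"tz":46,"turn":0,"hand":0.6},{"tx":0,"ty":0,"tz":47,"turn":0,"hand":0.6},{"tx":0,"ty":0,"tz":0,"turn":0,"hand":0.6},{"tx":0,"ty":0,"tz":0,"turn":0,"hand":0.1},{"tx":0,"ty":0,"tz":0,"turn":0,"hand":0.1},{"tx":0,"ty":0,"tz":0,"turn":0,"hand":0.1},{"tx":0,"ty":0,"tz":0,"turn":0,"hand":0.1},{"tx":0,"ty":0,"tz":0,"turn":0,"hand":0.1}]' 15 && python3 - <<'E'
from h import *
plan(.537,.0153,.25,-19.5)
E
```

```text
clock: 4.62
tcp_pos: [0.5715, 0.2867, 0.0535]
eef_rot: [2.801, 1.422, 0.002]
ft_force: [0.9, -0.0, 6.3]
finger_gap: 0.0237
finger_force: 15.0
psi -36.16 turn -16.66 then tx -267.3 ty 58.0 tz -196.5 tcp [0.5715 0.2867 0.0535] q6 1.06 gap 0.0237 F [ 0.9 -0.   6.3] T [-0.12  0.01  0.  ] ff 15.0 t 4.625
```

```bash

python3 -m inch '[{"tx":0,"ty":0,"tz":-30,"turn":0,"hand":0.1},{"tx":0,"ty":0,"tz":-50,"turn":0,"hand":0.1},{"tx":0,"ty":0,"tz":-50,"turn":-8.3,"hand":0.1},{"tx":0,"ty":0,"tz":-20,"turn":-8.3,"hand":0.1},{"tx":-44.5,"ty":9.7,"tz":0,"turn":0,"hand":0.1},{"tx":-44.5,"ty":9.7,"tz":0,"turn":0,"hand":0.1},{"tx":-44.5,"ty":9.7,"tz":0,"turn":0,"hand":0.1},{"tx":-44.5,"ty":9.7,"tz":0,"turn":0,"hand":0.1},{"tx":-44.5,"ty":9.7,"tz":0,"turn":0,"hand":0.1},{"tx":-44.5,"ty":9.7,"tz":0,"turn":0,"hand":0.1}]' && python3 -m inch '[{"tx":0,"ty":0,"tz":0,"turn":0,"hand":0.1}]' && python3 - <<'E'
from h import *
plan(.537,.0153,.1175,-19.5);print(snap('wrist','w2')); snap('top','t2')
E
```

```text
clock: 5.88
tcp_pos: [0.5361, 0.014, 0.2027]
eef_rot: [2.566, 1.812, 0.0]
ft_force: [-0.4, 0.9, -0.2]
finger_gap: 0.0234
finger_force: 15.0
clock: 6.0
tcp_pos: [0.5362, 0.0132, 0.2028]
eef_rot: [2.569, 1.808, -0.0]
ft_force: [-0.4, 0.7, -0.3]
finger_gap: 0.0237
finger_force: 15.0
psi -19.73 turn -0.23 then tx 2.3 ty 0.1 tz 85.3 tcp [0.5362 0.0132 0.2028] q6 0.32 gap 0.0237 F [-0.4  0.7 -0.3] T [-0.02 -0.03 -0.01] ff 15.0 t 6.0
{'vertical_fov': 71.96719324227952, 'cx': 257.8605163825766, 'cy': 190.45566174997916, 'origin': [0.5583247966622169, 0.0795243611595402, 0.34984516443792496], 'rotation': [-0.2532363333418335, 0.044060605606719545, -0.34307870506041843]}
```

View pics/w2.png

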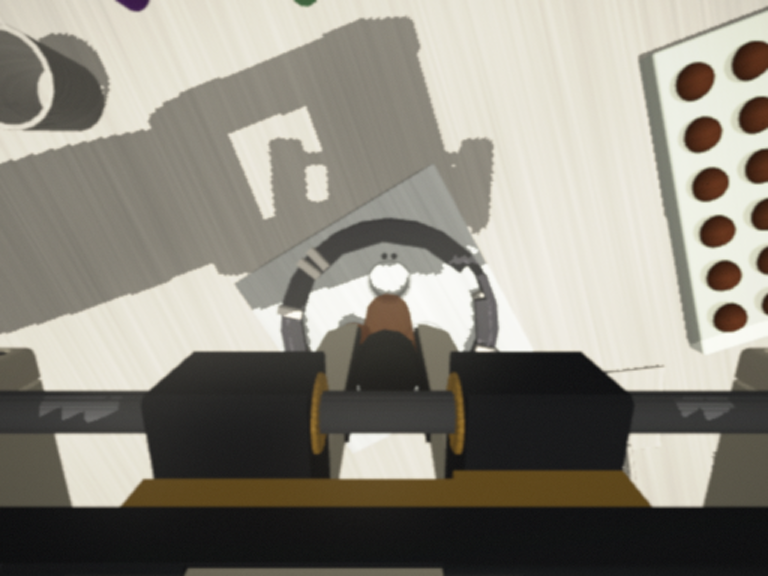

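```bash
python3 - <<'E'
from h import *
W=lambda u,v,z:at('w2',u/1.5-.2,v/1.5-.2,z).round(4)
print(W(389.5,280,.08),W(370,280,.08),W(409,280,.08),W(389,262,.08), 'lip inner back',W(389,245,.096),'outer',W(389,218,.096))
a=cv2.imread('pics/w2_raw.png');cv2.imwrite('pics/c2.png',cv2.resize(a[135:245,180:340],None,fx=5,fy=5,interpolation=cv2.INTER_CUBIC))
E
```

```text
[0.5375 0.0166 0.08  ] [0.5247 0.0212 0.08  ] [0.5504 0.012  0.08  ] [0.5415 0.0288 0.08  ] lip inner back [0.5463 0.0423 0.096 ] outer [0.5521 0.0585 0.096 ]
```

View pics/c2.png

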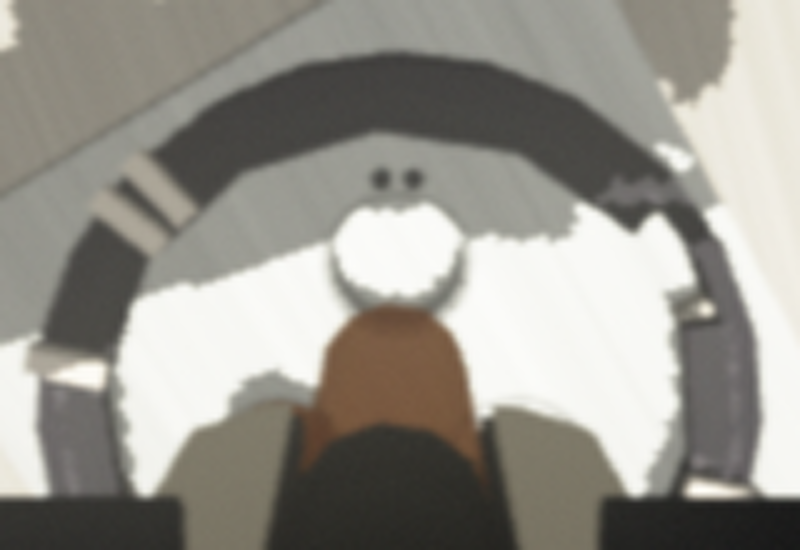

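```bash
python3 - <<'E'
from h import *
p,R,s=pose()
for v in(303,308):
  e=at('w2',180+396/5-.4,135+v/5-.4,p[2]-.0535); print(((e-p)@R*1e3).round(1))
for u in(330,466): 
  print(((at('w2',180+u/5-.4,135+258/5-.4,.08)-p)@R*1e3).round(1))
print(at('w2',180+398/5-.4,135+259/5-.4,.08))
plan(.5373,.0162,.1175,-19.5)
E
```

```text
[11.4 -0.4 53.5]
[10.6 -0.4 53.5]
[  1.8 -14.  122.7]
[  1.7  14.5 122.7]
[0.53729027 0.01678036 0.08      ]
psi -19.61 turn -0.11 then tx 1.0 ty 0.4 tz 85.2 tcp [0.5365 0.0154 0.2027] q6 0.32 gap 0.0236 F [-0.4 -0.7 -0.4] T [-0.01  0.    0.  ] ff 15.0 t 6.1
```

```bash

python3 -m inch '[{"tx":1.7,"ty":0.4,"tz":25,"turn":0,"hand":0.1},{"tx":0,"ty":0,"tz":30,"turn":0,"hand":0.1},{"tx":0,"ty":0,"tz":10,"turn":0,"hand":0.1},{"tx":0,"ty":0,"tz":4,"turn":0,"hand":0.1},{"tx":0,"ty":0,"tz":4,"turn":0,"hand":0.1},{"tx":0,"ty":0,"tz":2,"turn":0,"hand":0.1}]' && python3 -m inch '[{"tx":0,"ty":0,"tz":3,"turn":0,"hand":0.1},{"tx":0,"ty":0,"tz":2,"turn":0,"hand":0.1}]' && python3 - <<'E'
from h import *
plan(.5373,.0162,.1175,-19.5)
E
```

```text
clock: 6.85
tcp_pos: [0.5388, 0.0168, 0.1313]
eef_rot: [2.564, 1.81, 0.005]
ft_force: [-7.2, -3.5, 23.6]
finger_gap: 0.0239
finger_force: 15.1
clock: 7.1
tcp_pos: [0.539, 0.0166, 0.1266]
eef_rot: [2.564, 1.81, 0.005]
ft_force: [-6.3, -4.4, 23.5]
finger_gap: 0.0235
finger_force: 15.1
psi -19.56 turn -0.06 then tx -0.9 ty -1.4 tz 9.1 tcp [0.539  0.0166 0.1266] q6 0.33 gap 0.0235 F [-6.3 -4.4 23.5] T [-0.77  1.21 -0.03] ff 15.1 t 7.1
```

```bash

python3 -m inch '[{"tx":0,"ty":0,"tz":-4,"turn":0,"hand":0.1},{"tx":-1,"ty":-2,"tz":0,"turn":0,"hand":0.1},{"tx":0,"ty":0,"tz":0,"turn":0,"hand":0.1}]' && python3 -m inch '[{"tx":0,"ty":0,"tz":2,"turn":0,"hand":0.1},{"tx":0,"ty":0,"tz":2,"turn":0,"hand":0.1},{"tx":0,"ty":0,"tz":0,"turn":0,"hand":0.1}]' && python3 - <<'E'
from h import *
plan(.5373,.0162,.1175,-19.5)
E
```

```text
clock: 7.48
tcp_pos: [0.5358, 0.0166, 0.1275]
eef_rot: [2.566, 1.811, 0.003]
ft_force: [3.2, -0.9, 6.3]
finger_gap: 0.0238
finger_force: 15.0
clock: 7.85
tcp_pos: [0.5363, 0.0163, 0.1251]
eef_rot: [2.565, 1.81, 0.004]
ft_force: [-2.2, -3.3, 20.6]
finger_gap: 0.0235
finger_force: 15.1
psi -19.57 turn -0.07 then tx 0.3 ty 1.0 tz 7.6 tcp [0.5363 0.0163 0.1251] q6 0.32 gap 0.0235 F [-2.2 -3.3 20.6] T [-0.57  0.48  0.02] ff 15.1 t 7.85
```

```bash

python3 -m inch '[{"tx":0,"ty":0,"tz":-3,"turn":0,"hand":0.1},{"tx":-2,"ty":0.7,"tz":0,"turn":0,"hand":0.1},{"tx":0,"ty":0,"tz":0,"turn":0,"hand":0.1}]' && python3 -m inch '[{"tx":0,"ty":0,"tz":2,"turn":0,"hand":0.1},{"tx":0,"ty":0,"tz":2,"turn":0,"hand":0.1},{"tx":0,"ty":0,"tz":0,"turn":0,"hand":0.1}]' && python3 - <<'E'
from h import *
plan(.5373,.0162,.1175,-19.5)
E
```

```text
clock: 8.22
tcp_pos: [0.5352, 0.0144, 0.1254]
eef_rot: [-2.567, -1.812, 0.0]
ft_force: [0.7, -0.4, 2.9]
finger_gap: 0.0236
finger_force: 15.0
clock: 8.6
tcp_pos: [0.5357, 0.0141, 0.1216]
eef_rot: [2.566, 1.811, 0.001]
ft_force: [5.0, -3.5, 1.1]
finger_gap: 0.0238
finger_force: 15.0
psi -19.57 turn -0.07 then tx 2.5 ty 0.8 tz 4.1 tcp [0.5357 0.0141 0.1216] q6 0.32 gap 0.0238 F [ 5.  -3.5  1.1] T [-0.77 -1.1  -0.  ] ff 15.0 t 8.6
```

```bash

python3 -m inch '[{"tx":-0.3,"ty":1,"tz":2,"turn":0,"hand":0.1},{"tx":0,"ty":0,"tz":3,"turn":0,"hand":0.1},{"tx":0,"ty":0,"tz":0,"turn":0,"hand":0.1}]' && python3 -m inch '[{"tx":0,"ty":0,"tz":3,"turn":0,"hand":0.1},{"tx":0,"ty":0,"tz":2,"turn":0,"hand":0.1},{"tx":0,"ty":0,"tz":0,"turn":0,"hand":0.1}]' && python3 - <<'E'
from h import *
plan(.5373,.0162,.1175,-19.5)
E
```

```text
clock: 8.98
tcp_pos: [0.5359, 0.0138, 0.116]
eef_rot: [-2.566, -1.811, 0.001]
ft_force: [2.9, -1.5, -1.9]
finger_gap: 0.0236
finger_force: 15.0
clock: 9.35
tcp_pos: [0.5361, 0.0139, 0.1116]
eef_rot: [-2.566, -1.812, 0.0]
ft_force: [0.7, -0.4, -0.1]
finger_gap: 0.024
finger_force: 15.0
psi -19.57 turn -0.07 then tx 2.6 ty 0.4 tz -5.9 tcp [0.5361 0.0139 0.1116] q6 0.32 gap 0.024 F [ 0.7 -0.4 -0.1] T [-0.13 -0.35 -0.01] ff 15.0 t 9.35
```

```bash

python3 -m inch '[{"tx":0,"ty":0,"tz":2,"turn":0,"hand":0.1},{"tx":0,"ty":0,"tz":2,"turn":0,"hand":0.1},{"tx":0,"ty":0,"tz":0,"turn":0,"hand":0.1}]' && python3 - <<'E'
from h import *
plan(.536,.0139,.1175,-19.5)
E
```

```text
clock: 9.72
tcp_pos: [0.5369, 0.0143, 0.1097]
eef_rot: [2.566, 1.812, 0.004]
ft_force: [-2.6, 4.7, 18.9]
finger_gap: 0.0238
finger_force: 15.0
psi -19.55 turn -0.05 then tx -0.7 ty -0.7 tz -7.8 tcp [0.5369 0.0143 0.1097] q6 0.32 gap 0.0238 F [-2.6  4.7 18.9] T [0.5  0.61 0.06] ff 15.0 t 9.725
```

```bash

python3 -m inch '[{"tx":0,"ty":0,"tz":-2,"turn":0,"hand":0.1},{"tx":0,"ty":0,"tz":0,"turn":0,"hand":0.42},{"tx":0,"ty":0,"tz":0,"turn":0,"hand":0.42},{"tx":0,"ty":0,"tz":0,"turn":0,"hand":0.42},{"tx":0,"ty":0,"tz":-10,"turn":0,"hand":0.42},{"tx":0,"ty":0,"tz":-40,"turn":0,"hand":0.5},{"tx":0,"ty":0,"tz":-50,"turn":0,"hand":0.6},{"tx":0,"ty":0,"tz":0,"turn":0,"hand":0.6}]' && python3 - <<'E'
from h import *
plan(.4440,.3352,.038,-19.5); snap('top','t3')
a=cv2.imread('pics/t3_raw.png')
cv2.imwrite('pics/c3.png',cv2.resize(a[130:250,220:420],None,fx=4,fy=4,interpolation=cv2.INTER_CUBIC))
E
```

```text
clock: 10.72
tcp_pos: [0.5374, 0.0138, 0.2145]
eef_rot: [2.563, 1.81, 0.008]
ft_force: [0.2, 0.5, 0.4]
finger_gap: 0.0554
finger_force: 0.0
psi -19.56 turn -0.06 then tx 271.8 ty -195.3 tz 176.5 tcp [0.5374 0.0138 0.2145] q6 0.32 gap 0.0554 F [0.2 0.5 0.4] T [-0.02 -0.03  0.02] ff 0.0 t 10.725
```

View pics/c3.png

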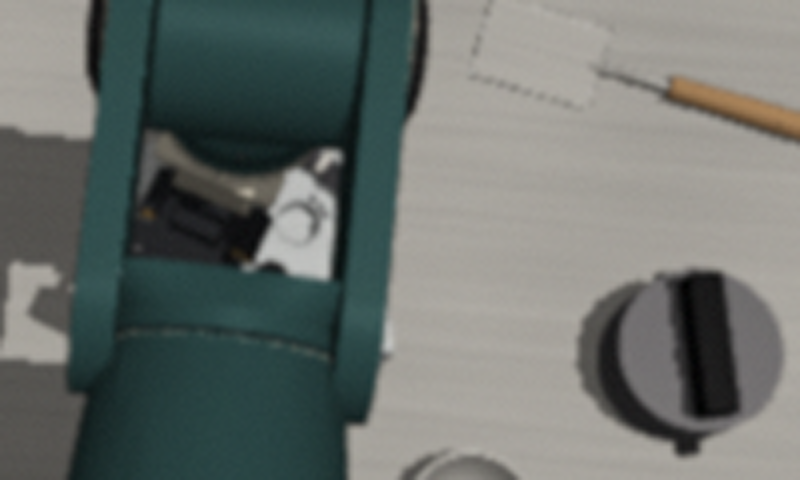

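```bash

python3 -m inch '[{"tx":45.3,"ty":-32.6,"tz":0,"turn":0,"hand":0.6},{"tx":45.3,"ty":-32.6,"tz":0,"turn":0,"hand":0.6},{"tx":45.3,"ty":-32.6,"tz":0,"turn":0,"hand":0.6},{"tx":45.3,"ty":-32.6,"tz":10,"turn":0,"hand":0.6},{"tx":45.3,"ty":-32.6,"tz":20,"turn":0,"hand":0.6},{"tx":45.3,"ty":-32.6,"tz":20,"turn":0,"hand":0.6},{"tx":0,"ty":0,"tz":40,"turn":0,"hand":0.6},{"tx":0,"ty":0,"tz":0,"turn":0,"hand":0.6}]' && python3 - <<'E'
from h import *
plan(.4440,.3352,.039,-19.5)
E
```

```text
clock: 11.78
tcp_pos: [0.4411, 0.3348, 0.116]
eef_rot: [-2.566, -1.813, 0.01]
ft_force: [-0.0, 0.2, 0.3]
finger_gap: 0.0559
finger_force: 0.0
psi -19.51 turn -0.01 then tx 1.4 ty 2.6 tz 77.0 tcp [0.4411 0.3348 0.116 ] q6 0.94 gap 0.0559 F [-0.   0.2  0.3] T [-0.05 -0.04  0.07] ff 0.0 t 11.775
```

```bash

python3 -m inch '[{"tx":1.4,"ty":2.6,"tz":0,"turn":0,"hand":0.6},{"tx":0,"ty":0,"tz":37,"turn":0,"hand":0.6},{"tx":0,"ty":0,"tz":37,"turn":0,"hand":0.6},{"tx":0,"ty":0,"tz":3,"turn":0,"hand":0.6},{"tx":0,"ty":0,"tz":0,"turn":0,"hand":0.1},{"tx":0,"ty":0,"tz":0,"turn":0,"hand":0.1},{"tx":0,"ty":0,"tz":0,"turn":0,"hand":0.1},{"tx":0,"ty":0,"tz":0,"turn":0,"hand":0.1}]' 25 && python3 -m inch '[{"tx":0,"ty":0,"tz":0,"turn":0,"hand":0.1},{"tx":0,"ty":0,"tz":-30,"turn":0,"hand":0.1},{"tx":0,"ty":0,"tz":-60,"turn":0,"hand":0.1},{"tx":0,"ty":0,"tz":-60,"turn":-10,"hand":0.1},{"tx":0,"ty":0,"tz":-20,"turn":-10,"hand":0.1},{"tx":0,"ty":0,"tz":0,"turn":-10,"hand":0.1},{"tx":0,"ty":0,"tz":0,"turn":-10,"hand":0.1},{"tx":0,"ty":0,"tz":0,"turn":-10,"hand":0.1},{"tx":0,"ty":0,"tz":0,"turn":-10,"hand":0.1},{"tx":0,"ty":0,"tz":0,"turn":0,"hand":0.1}]' && python3 - <<'E'
from h import *
plan(.5459,-.0372,.104,40.5)
E
```

```text
clock: 12.78
tcp_pos: [0.4459, 0.3361, 0.0433]
eef_rot: [-2.566, -1.812, -0.001]
ft_force: [-1.2, 0.6, 1.3]
finger_gap: 0.0241
finger_force: 24.4
clock: 14.02
tcp_pos: [0.4457, 0.3358, 0.2125]
eef_rot: [-1.318, -2.852, 0.001]
ft_force: [-0.2, 0.8, -1.3]
finger_gap: 0.0234
finger_force: 24.6
psi 40.38 turn -0.12 then tx -348.7 ty -166.1 tz 108.5 tcp [0.4457 0.3358 0.2125] q6 -0.1 gap 0.0234 F [-0.2  0.8 -1.3] T [ 0.03 -0.13 -0.  ] ff 24.6 t 14.025
```

```bash

python3 -m inch '[{"tx":-49.8,"ty":-23.7,"tz":0,"turn":0,"hand":0.1},{"tx":-49.8,"ty":-23.7,"tz":0,"turn":0,"hand":0.1},{"tx":-49.8,"ty":-23.7,"tz":0,"turn":0,"hand":0.1},{"tx":-49.8,"ty":-23.7,"tz":0,"turn":0,"hand":0.1},{"tx":-49.8,"ty":-23.7,"tz":0,"turn":0,"hand":0.1},{"tx":-49.8,"ty":-23.7,"tz":0,"turn":0,"hand":0.1},{"tx":-49.8,"ty":-23.7,"tz":0,"turn":0,"hand":0.1},{"tx":0,"ty":0,"tz":0,"turn":0,"hand":0.1},{"tx":0,"ty":0,"tz":0,"turn":0,"hand":0.1}]' && python3 - <<'E'
from h import *
plan(.5459,-.0372,.107,40.5); snap('wrist','w4')
a=cv2.imread('pics/w4_raw.png')
cv2.imwrite('pics/c4.png',cv2.resize(a[110:260,160:360],None,fx=4,fy=4,interpolation=cv2.INTER_CUBIC))
E
```

```text
clock: 15.15
tcp_pos: [0.5454, -0.0369, 0.2125]
eef_rot: [-1.322, -2.85, -0.0]
ft_force: [-0.9, 0.1, 0.1]
finger_gap: 0.0231
finger_force: 24.6
psi 40.24 turn -0.26 then tx -0.5 ty 0.1 tz 105.5 tcp [ 0.5454 -0.0369  0.2125] q6 -0.82 gap 0.0231 F [-0.9  0.1  0.1] T [-0.02 -0.1   0.03] ff 24.6 t 15.15
```

View pics/c4.png

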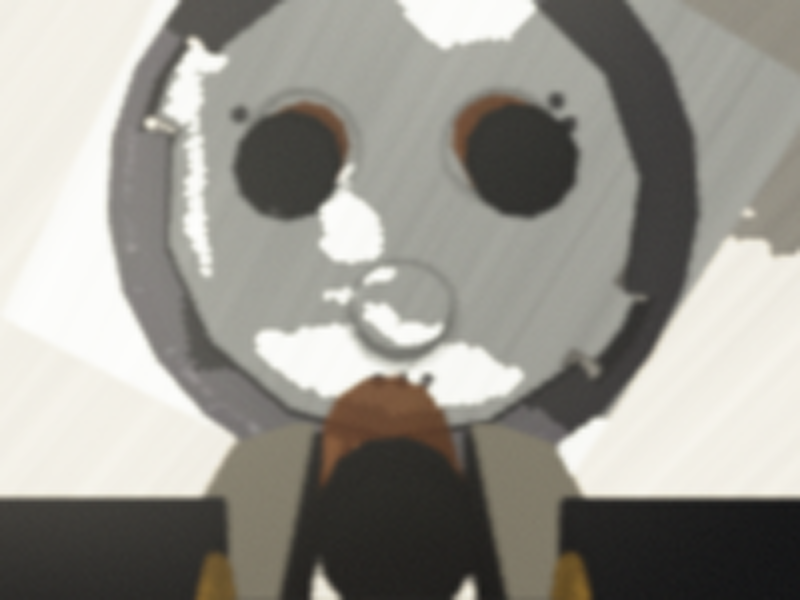

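```bash
python3 - <<'E'
from h import *
p,R,s=pose()
C=lambda u,v,z:at('w4',160+u/4-.4,110+v/4-.4,z)
f=lambda q:((q-p)@R*1e3).round(1)
c=C(403,309,.08);print('pk3',c,f(c))
print('tall',C(522,160,.134),'loaded',C(289,164,.124))
for v in(376,380): print('vial',f(C(390,v,p[2]-.0433)))
print('pk2',C(500,147,.08),'pk1',C(305,145,.08))
E
```

```text
pk3 [ 0.54541264 -0.03386595  0.08      ] [  1.9   1.6 132.6]
tall [0.53464631 0.01700355 0.134     ] loaded [ 0.49740833 -0.0169653   0.124     ]
vial [10.9 -1.7 43.3]
vial [10.1 -1.7 43.3]
pk2 [0.53653163 0.01581214 0.08      ] pk1 [ 0.49722052 -0.0167425   0.08      ]
```

```bash

python3 -m inch '[{"tx":-0.5,"ty":0.5,"tz":35,"turn":0,"hand":0.1},{"tx":0,"ty":0,"tz":35,"turn":0,"hand":0.1},{"tx":0,"ty":0,"tz":13,"turn":0,"hand":0.1},{"tx":0,"ty":0,"tz":3,"turn":0,"hand":0.1},{"tx":0,"ty":0,"tz":0,"turn":0,"hand":0.1}]' && python3 -m inch '[{"tx":0,"ty":0,"tz":2,"turn":0,"hand":0.1},{"tx":0,"ty":0,"tz":2,"turn":0,"hand":0.1},{"tx":0,"ty":0,"tz":0,"turn":0,"hand":0.1}]' && python3 - <<'E'
from h import *
plan(.5455,-.0373,.107,40.5)
p,R,s=pose();print((np.array(s['ft_force'])@R).round(1),(np.array(s['wrist_torque'])@R).round(2))
E
```

```text
clock: 15.82
tcp_pos: [0.5467, -0.0368, 0.1278]
eef_rot: [1.316, 2.851, 0.001]
ft_force: [-0.1, 1.0, -1.1]
finger_gap: 0.0237
finger_force: 24.6
clock: 16.2
tcp_pos: [0.5463, -0.0371, 0.1227]
eef_rot: [1.317, 2.852, 0.0]
ft_force: [-0.1, -0.4, -0.1]
finger_gap: 0.0233
finger_force: 24.6
psi 40.43 turn -0.07 then tx 0.4 ty -0.7 tz 15.7 tcp [ 0.5463 -0.0371  0.1227] q6 -0.82 gap 0.0233 F [-0.1 -0.4 -0.1] T [-0.   -0.07  0.01] ff 24.6 t 16.2
[-0.3 -0.4  0.1] [-0.05 -0.05 -0.01]
```

```bash

python3 -m inch '[{"tx":0,"ty":0,"tz":3,"turn":0,"hand":0.1},{"tx":0,"ty":0,"tz":3,"turn":0,"hand":0.1},{"tx":0,"ty":0,"tz":0,"turn":0,"hand":0.1}]' && python3 - <<'E'
from h import *
plan(.5455,-.0373,.107,40.5)
p,R,s=pose();print((np.array(s['ft_force'])@R).round(1),(np.array(s['wrist_torque'])@R).round(2))
E
```

```text
clock: 16.58
tcp_pos: [0.5465, -0.0368, 0.1166]
eef_rot: [1.317, 2.852, 0.001]
ft_force: [3.4, 3.6, 0.3]
finger_gap: 0.0232
finger_force: 24.8
psi 40.44 turn -0.06 then tx 0.3 ty -1.1 tz 9.6 tcp [ 0.5465 -0.0368  0.1166] q6 -0.82 gap 0.0232 F [3.4 3.6 0.3] T [ 0.72 -0.92  0.07] ff 24.8 t 16.575
[ 0.5  4.9 -0.3] [-1.17 -0.05 -0.07]
```

```bash

python3 -m inch '[{"tx":0,"ty":1,"tz":3,"turn":0,"hand":0.1},{"tx":0,"ty":0,"tz":3,"turn":0,"hand":0.1},{"tx":0,"ty":0,"tz":2,"turn":0,"hand":0.1},{"tx":0,"ty":0,"tz":1.5,"turn":0,"hand":0.1},{"tx":0,"ty":0,"tz":0,"turn":0,"hand":0.1}]' && python3 - <<'E'
from h import *
plan(.5455,-.0373,.107,40.5)
p,R,s=pose();print((np.array(s['ft_force'])@R).round(1),(np.array(s['wrist_torque'])@R).round(2))
E
```

```text
clock: 17.2
tcp_pos: [0.547, -0.0365, 0.1073]
eef_rot: [-1.317, -2.852, 0.0]
ft_force: [-1.3, -0.5, 2.5]
finger_gap: 0.0231
finger_force: 24.8
psi 40.43 turn -0.07 then tx 0.4 ty -1.6 tz 0.3 tcp [ 0.547  -0.0365  0.1073] q6 -0.82 gap 0.0231 F [-1.3 -0.5  2.5] T [-0.06  0.22  0.05] ff 24.8 t 17.2
[ 0.4 -1.4 -2.5] [ 0.21  0.09 -0.05]
```

```bash

python3 -m inch '[{"tx":0,"ty":0,"tz":0,"turn":0,"hand":0.36},{"tx":0,"ty":0,"tz":0,"turn":0,"hand":0.36},{"tx":0,"ty":0,"tz":0,"turn":0,"hand":0.36},{"tx":0,"ty":0,"tz":-10,"turn":0,"hand":0.36},{"tx":0,"ty":0,"tz":-50,"turn":0,"hand":0.6},{"tx":0,"ty":0,"tz":-55,"turn":-10,"hand":0.6},{"tx":0,"ty":0,"tz":0,"turn":-10,"hand":0.6},{"tx":0,"ty":0,"tz":0,"turn":-10,"hand":0.6},{"tx":0,"ty":0,"tz":0,"turn":-10,"hand":0.6},{"tx":0,"ty":0,"tz":0,"turn":-10,"hand":0.6}]' && python3 -m inch '[{"tx":0,"ty":0,"tz":0,"turn":-7.2,"hand":0.6},{"tx":0,"ty":0,"tz":0,"turn":0,"hand":0.6}]' && python3 - <<'E'
from h import *
plan(.4865,-.314,.2,97.7)
E
```

```text
clock: 18.45
tcp_pos: [0.5471, -0.0365, 0.223]
eef_rot: [-0.021, 3.141, -0.0]
ft_force: [1.1, -0.6, 0.5]
finger_gap: 0.0559
finger_force: 0.0
clock: 18.7
tcp_pos: [0.5471, -0.0364, 0.2228]
eef_rot: [-0.208, 3.134, -0.0]
ft_force: [0.8, 0.4, 0.2]
finger_gap: 0.056
finger_force: 0.0
psi 97.59 turn -0.11 then tx 97.2 ty -266.9 tz 22.8 tcp [ 0.5471 -0.0364  0.2228] q6 -1.82 gap 0.056 F [0.8 0.4 0.2] T [ 0.03 -0.14 -0.03] ff 0.0 t 18.7
```

```bash

python3 -m inch '[{"tx":16.2,"ty":-44.5,"tz":0,"turn":0,"hand":0.6},{"tx":16.2,"ty":-44.5,"tz":0,"turn":0,"hand":0.6},{"tx":16.2,"ty":-44.5,"tz":0,"turn":0,"hand":0.6},{"tx":16.2,"ty":-44.5,"tz":0,"turn":0,"hand":0.6},{"tx":16.2,"ty":-44.5,"tz":0,"turn":0,"hand":0.6},{"tx":16.2,"ty":-44.5,"tz":0,"turn":0,"hand":0.6},{"tx":0,"ty":0,"tz":22,"turn":0,"hand":0.6},{"tx":0,"ty":0,"tz":0,"turn":0,"hand":0.6}]' && python3 - <<'E'
from h import *
plan(.4865,-.314,.091,97.7); snap('wrist','w5')
E
```

```text
clock: 19.7
tcp_pos: [0.4856, -0.3133, 0.1983]
eef_rot: [0.205, -3.133, -0.003]
ft_force: [0.2, 0.6, -0.2]
finger_gap: 0.0559
finger_force: 0.0
psi 97.5 turn -0.2 then tx -0.8 ty -0.8 tz 107.3 tcp [ 0.4856 -0.3133  0.1983] q6 -2.32 gap 0.0559 F [ 0.2  0.6 -0.2] T [ 0.04 -0.14 -0.01] ff 0.0 t 19.7
```

View pics/w5.png

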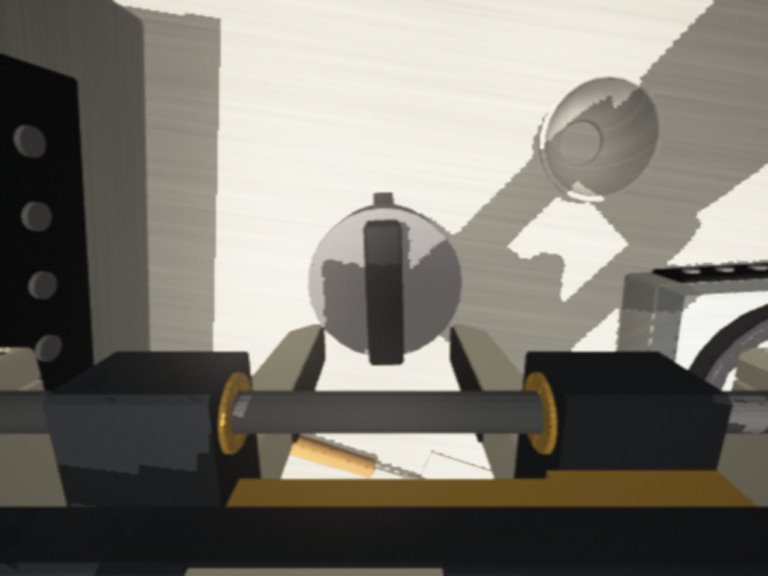

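```bash
python3 - <<'E'
from h import *
p,R,s=pose();f=lambda q:((q-p)@R*1e3).round(1)
C=lambda u,v,z:at('w5',u/1.5-.2,v/1.5-.2,z)
for u,v,z in((383,229,.1),(386,364,.1),(364,229,.1),(402,229,.1),(367,362,.1),(404,362,.1),(383,193,.008),(309,280,.068),(461,280,.068),(384,222,.1),(384,207,.068),(384,357,.068)): print(u,v,f(C(u,v,z)),C(u,v,z).round(4))
E
```

```text
383 229 [44.  -1.8 99.5] [ 0.4426 -0.3205  0.1   ]
386 364 [-46.6  -0.1  99.4] [ 0.5321 -0.3069  0.1   ]
364 229 [ 44.  -13.5  99.5] [ 0.4441 -0.3321  0.1   ]
402 229 [43.9  9.9 99.5] [ 0.4411 -0.3089  0.1   ]
367 362 [-45.1 -12.9  99.4] [ 0.5323 -0.3198  0.1   ]
404 362 [-45.2  12.   99.4] [ 0.5291 -0.2951  0.1   ]
383 193 [ 63.3  -2.5 191.5] [ 0.4233 -0.3237  0.008 ]
309 280 [  3.9 -55.5 131.4] [ 0.4893 -0.3684  0.068 ]
461 280 [  3.7  53.9 131.5] [ 0.4751 -0.2599  0.068 ]
384 222 [48.2 -1.1 99.5] [ 0.4383 -0.3204  0.1   ]
384 207 [ 55.4  -1.3 131.5] [ 0.4311 -0.3215  0.068 ]
384 357 [-56.2  -1.7 131.4] [ 0.5418 -0.3072  0.068 ]
```

```bash

python3 -m inch '[{"tx":-1,"ty":-1,"tz":35,"turn":0,"hand":0.6},{"tx":0,"ty":0,"tz":35,"turn":0,"hand":0.6},{"tx":0,"ty":0,"tz":30,"turn":0,"hand":0.6},{"tx":0,"ty":0,"tz":6,"turn":0,"hand":0.6},{"tx":0,"ty":0,"tz":0,"turn":0,"hand":0.6},{"tx":0,"ty":0,"tz":0,"turn":0,"hand":0.1},{"tx":0,"ty":0,"tz":0,"turn":0,"hand":0.1},{"tx":0,"ty":0,"tz":0,"turn":0,"hand":0.1},{"tx":0,"ty":0,"tz":0,"turn":0,"hand":0.1},{"tx":0,"ty":0,"tz":0,"turn":0,"hand":0.1}]' 40 && python3 - <<'E'
from h import *
plan(.4865,-.314,.091,97.7)
E
```

```text
clock: 21.0
tcp_pos: [0.4873, -0.3149, 0.0944]
eef_rot: [-0.209, 3.134, -0.0]
ft_force: [-1.0, 0.4, 4.3]
finger_gap: 0.0235
finger_force: 39.8
psi 97.63 turn -0.07 then tx 0.7 ty 1.0 tz 3.4 tcp [ 0.4873 -0.3149  0.0944] q6 -2.32 gap 0.0235 F [-1.   0.4  4.3] T [ 0.27  0.   -0.11] ff 39.8 t 21.0
```

```bash

python3 -m inch '[{"tx":0,"ty":0,"tz":-15,"turn":0,"hand":0.1},{"tx":0,"ty":0,"tz":-40,"turn":0,"hand":0.1},{"tx":0,"ty":0,"tz":-40,"turn":0,"hand":0.1},{"tx":0,"ty":0,"tz":-40,"turn":-2.8,"hand":0.1},{"tx":0,"ty":0,"tz":-20,"turn":0,"hand":0.1},{"tx":0,"ty":0,"tz":0,"turn":0,"hand":0.1}]' && python3 - <<'E'
from h import *
plan(.5272,-.0141,.25,100.5)
E
```

```text
clock: 21.75
tcp_pos: [0.4875, -0.315, 0.25]
eef_rot: [-0.284, 3.128, -0.002]
ft_force: [-0.4, -0.4, -4.4]
finger_gap: 0.024
finger_force: 39.8
psi 100.38 turn -0.12 then tx -93.9 ty 288.6 tz 0.0 tcp [ 0.4875 -0.315   0.25  ] q6 -2.37 gap 0.024 F [-0.4 -0.4 -4.4] T [-0.02 -0.14 -0.02] ff 39.8 t 21.75
```

```bash

python3 -m inch '[{"tx":-5.9,"ty":18.6,"tz":0,"turn":0,"hand":0.1},{"tx":-11,"ty":34,"tz":0,"turn":0,"hand":0.1},{"tx":-11,"ty":34,"tz":0,"turn":0,"hand":0.1},{"tx":-11,"ty":34,"tz":0,"turn":0,"hand":0.1},{"tx":-11,"ty":34,"tz":0,"turn":0,"hand":0.1},{"tx":-11,"ty":34,"tz":0,"turn":0,"hand":0.1},{"tx":-11,"ty":34,"tz":0,"turn":0,"hand":0.1},{"tx":-11,"ty":34,"tz":0,"turn":0,"hand":0.1},{"tx":-11,"ty":32,"tz":0,"turn":0,"hand":0.1},{"tx":0,"ty":0,"tz":0,"turn":0,"hand":0.1}]' && python3 -m inch '[{"tx":0,"ty":0,"tz":0,"turn":0,"hand":0.1},{"tx":0,"ty":0,"tz":0,"turn":0,"hand":0.1}]' && python3 - <<'E'
from h import *
plan(.5272,-.0141,.25,100.5); print(snap('wrist','w6'))
E
```

```text
clock: 23.0
tcp_pos: [0.5268, -0.0114, 0.2473]
eef_rot: [0.289, -3.126, -0.001]
ft_force: [0.4, -0.7, -3.4]
finger_gap: 0.0234
finger_force: 39.8
clock: 23.25
tcp_pos: [0.5271, -0.0144, 0.2486]
eef_rot: [0.284, -3.128, -0.0]
ft_force: [-0.5, 0.2, -3.4]
finger_gap: 0.0242
finger_force: 39.8
psi 100.39 turn -0.11 then tx -0.2 ty 0.3 tz -1.4 tcp [ 0.5271 -0.0144  0.2486] q6 -1.83 gap 0.0242 F [-0.5  0.2 -3.4] T [ 0.1  -0.11  0.01] ff 39.8 t 23.25
{'vertical_fov': 71.96719324227952, 'cx': 257.8605163825766, 'cy': 190.45566174997916, 'origin': [0.4570728653032549, -0.026467637097815, 0.3957486366999857], 'rotation': [-0.18566312416783187, -0.2232039510478021, 1.7409719149730503]}
```

View pics/w6.png

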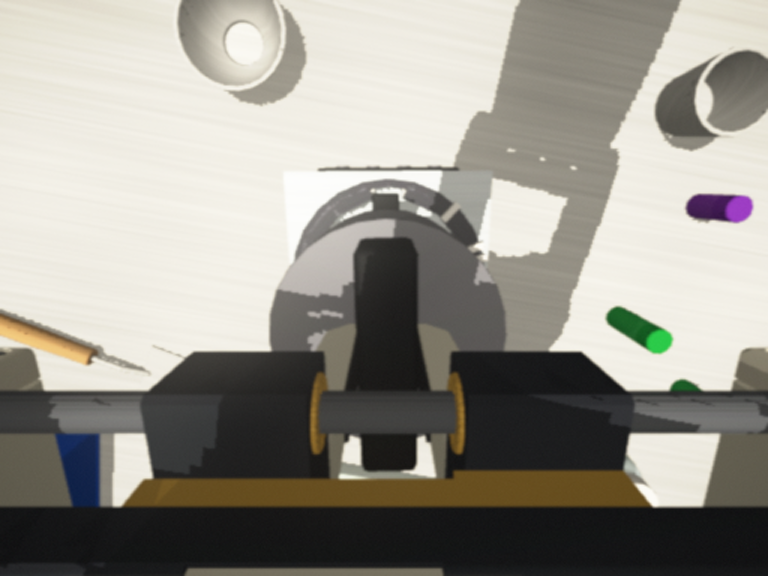

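```bash

python3 -m inch '[{"tx":0,"ty":0.3,"tz":20,"turn":0,"hand":0.1},{"tx":0,"ty":0,"tz":20,"turn":0,"hand":0.1},{"tx":0,"ty":0,"tz":10,"turn":0,"hand":0.1},{"tx":0,"ty":0,"tz":3,"turn":0,"hand":0.1},{"tx":0,"ty":0,"tz":2,"turn":0,"hand":0.1},{"tx":0,"ty":0,"tz":0,"turn":0,"hand":0.1}]' && python3 -m inch '[{"tx":0,"ty":0,"tz":2,"turn":0,"hand":0.1},{"tx":0,"ty":0,"tz":2,"turn":0,"hand":0.1},{"tx":0,"ty":0,"tz":0,"turn":0,"hand":0.1}]' && python3 - <<'E'
from h import *
plan(.5272,-.0141,.1744,100.5)
p,R,s=pose();print((np.array(s['ft_force'])@R).round(1),(np.array(s['wrist_torque'])@R).round(2))
E
```

```text
clock: 24.05
tcp_pos: [0.5275, -0.0137, 0.1945]
eef_rot: [-0.286, 3.128, -0.0]
ft_force: [0.4, -0.9, -3.0]
finger_gap: 0.0237
finger_force: 39.8
clock: 24.42
tcp_pos: [0.5273, -0.0137, 0.19]
eef_rot: [0.286, -3.128, -0.0]
ft_force: [-0.1, 1.3, -3.1]
finger_gap: 0.0237
finger_force: 39.8
psi 100.43 turn -0.07 then tx 0.1 ty -0.4 tz 15.6 tcp [ 0.5273 -0.0137  0.19  ] q6 -1.83 gap 0.0237 F [-0.1  1.3 -3.1] T [ 0.07 -0.1  -0.03] ff 39.8 t 24.425
[-0.1  1.3  3.1] [-0.05 -0.11  0.03]
```

```bash

python3 -m inch '[{"tx":0,"ty":0,"tz":2,"turn":0,"hand":0.1},{"tx":0,"ty":0,"tz":2,"turn":0,"hand":0.1},{"tx":0,"ty":0,"tz":0,"turn":0,"hand":0.1}]' && python3 - <<'E'
from h import *
plan(.5272,-.0141,.1744,100.5)
p,R,s=pose();print((np.array(s['ft_force'])@R).round(1),(np.array(s['wrist_torque'])@R).round(2))
E
```

```text
clock: 24.8
tcp_pos: [0.5272, -0.0137, 0.1859]
eef_rot: [0.286, -3.128, -0.0]
ft_force: [0.8, -0.3, -2.9]
finger_gap: 0.0235
finger_force: 39.8
psi 100.43 turn -0.07 then tx 0.1 ty -0.4 tz 11.5 tcp [ 0.5272 -0.0137  0.1859] q6 -1.83 gap 0.0235 F [ 0.8 -0.3 -2.9] T [ 0.09 -0.13 -0.03] ff 39.8 t 24.8
[-0.7 -0.4  2.9] [-0.06 -0.14  0.03]
```

Inside the lip, no contact; continuing down.

```bash

python3 -m inch '[{"tx":0,"ty":0,"tz":3,"turn":0,"hand":0.1},{"tx":0,"ty":0,"tz":3,"turn":0,"hand":0.1},{"tx":0,"ty":0,"tz":0,"turn":0,"hand":0.1}]' && python3 -m inch '[{"tx":0,"ty":0,"tz":2,"turn":0,"hand":0.1},{"tx":0,"ty":0,"tz":2,"turn":0,"hand":0.1},{"tx":0,"ty":0,"tz":0,"turn":0,"hand":0.1}]' && python3 - <<'E'
from h import *
plan(.5272,-.0141,.1744,100.5)
p,R,s=pose();print((np.array(s['ft_force'])@R).round(1),(np.array(s['wrist_torque'])@R).round(2))
E
```

```text
clock: 25.18
tcp_pos: [0.5272, -0.0137, 0.1798]
eef_rot: [0.286, -3.128, -0.0]
ft_force: [-0.5, 0.5, -3.1]
finger_gap: 0.0234
finger_force: 39.8
clock: 25.55
tcp_pos: [0.5272, -0.0137, 0.1759]
eef_rot: [0.286, -3.128, -0.0]
ft_force: [-0.7, 0.2, -3.8]
finger_gap: 0.0241
finger_force: 39.8
psi 100.43 turn -0.07 then tx 0.1 ty -0.4 tz 1.5 tcp [ 0.5272 -0.0137  0.1759] q6 -1.83 gap 0.0241 F [-0.7  0.2 -3.8] T [ 0.1  -0.09  0.01] ff 39.8 t 25.55
[0.7 0.3 3.8] [-0.09 -0.1  -0.01]
```

```bash

python3 -m inch '[{"tx":0,"ty":0,"tz":1,"turn":0,"hand":0.1},{"tx":0,"ty":0,"tz":1,"turn":0,"hand":0.1},{"tx":0,"ty":0,"tz":0,"turn":0,"hand":0.1}]' && python3 - <<'E'
from h import *
plan(.5272,-.0141,.1744,100.5)
p,R,s=pose();print((np.array(s['ft_force'])@R).round(1),(np.array(s['wrist_torque'])@R).round(2))
E
```

```text
clock: 25.92
tcp_pos: [0.5274, -0.0137, 0.1744]
eef_rot: [-0.286, 3.128, -0.0]
ft_force: [-2.1, 0.4, 0.2]
finger_gap: 0.0237
finger_force: 39.8
psi 100.43 turn -0.07 then tx 0.2 ty -0.3 tz 0.0 tcp [ 0.5274 -0.0137  0.1744] q6 -1.83 gap 0.0237 F [-2.1  0.4  0.2] T [0.08 0.12 0.01] ff 39.8 t 25.925
[ 2.   0.7 -0.2] [-0.1   0.1  -0.01]
```

```bash

python3 -m inch '[{"tx":0,"ty":0,"tz":0.5,"turn":0,"hand":0.1},{"tx":0,"ty":0,"tz":0,"turn":3,"hand":0.1},{"tx":0,"ty":0,"tz":0,"turn":5,"hand":0.1},{"tx":0,"ty":0,"tz":0,"turn":5,"hand":0.1},{"tx":0,"ty":0,"tz":0,"turn":5,"hand":0.1},{"tx":0,"ty":0,"tz":0,"turn":3,"hand":0.1},{"tx":0,"ty":0,"tz":0,"turn":0,"hand":0.1}]' 55 && python3 - <<'E'
from h import *
plan(.5272,-.0141,.1744,58.5)
p,R,s=pose();print((np.array(s['ft_force'])@R).round(1),(np.array(s['wrist_torque'])@R).round(2))
E
```

```text
clock: 26.8
tcp_pos: [0.5277, -0.0133, 0.1744]
eef_rot: [0.288, 3.127, 0.001]
ft_force: [1.4, 4.5, 6.2]
finger_gap: 0.0237
finger_force: 54.8
psi 79.47 turn 20.97 then tx 0.0 ty -0.9 tz -0.0 tcp [ 0.5277 -0.0133  0.1744] q6 -1.46 gap 0.0237 F [1.4 4.5 6.2] T [ 0.8  -0.22  0.19] ff 54.8 t 26.8
[-0.6  4.7 -6.2] [-0.83 -0.07 -0.19]
```

```bash

python3 -m inch '[{"tx":0,"ty":-0.3,"tz":0,"turn":3,"hand":0.1},{"tx":0,"ty":0,"tz":0,"turn":5,"hand":0.1},{"tx":0,"ty":0,"tz":0,"turn":5,"hand":0.1},{"tx":0,"ty":0,"tz":0,"turn":5,"hand":0.1},{"tx":0,"ty":0,"tz":0,"turn":3,"hand":0.1},{"tx":0,"ty":0,"tz":0,"turn":0,"hand":0.1},{"tx":0,"ty":0,"tz":0,"turn":0,"hand":0.1}]' 55 && python3 - <<'E'
from h import *
plan(.5272,-.0141,.1744,58.5)
p,R,s=pose();print((np.array(s['ft_force'])@R).round(1),(np.array(s['wrist_torque'])@R).round(2))
# check bar angle in wrist picture (aligned with jaws?) 
snap('wrist','w7'); a=cv2.imread('pics/w7_raw.png').astype(int)
g=a.max(2)
for v in range(150,235,6):
  r=np.where(g[v,225:290]<45)[0]; print(v,(r.min()+225,r.max()+225) if len(r) else None,end=' ')
E
```

```text
clock: 27.68
tcp_pos: [0.5279, -0.0136, 0.1745]
eef_rot: [0.851, 3.022, 0.002]
ft_force: [1.5, 5.3, 4.8]
finger_gap: 0.0236
finger_force: 54.9
psi 58.54 turn 0.04 then tx 0.3 ty -0.7 tz 0.1 tcp [ 0.5279 -0.0136  0.1745] q6 -1.1 gap 0.0236 F [1.5 5.3 4.8] T [ 0.8  -0.44  0.4 ] ff 54.9 t 27.675
[ 1.5  5.3 -4.8] [-0.92  0.05 -0.4 ]
150 None 156 None 162 (np.int64(240), np.int64(273)) 168 (np.int64(237), np.int64(276)) 174 (np.int64(236), np.int64(276)) 180 (np.int64(237), np.int64(276)) 186 (np.int64(237), np.int64(276)) 192 (np.int64(237), np.int64(277)) 198 (np.int64(237), np.int64(277)) 204 (np.int64(237), np.int64(277)) 210 (np.int64(237), np.int64(277)) 216 (np.int64(238), np.int64(276)) 222 (np.int64(238), np.int64(277)) 228 (np.int64(237), np.int64(278)) 234 (np.int64(236), np.int64(280))
```

```bash
python3 -c "
from station import bot
print(bot.sign_off())"
```

```text
the job is handed in; nothing more can be done
None
```

The job is handed in at about 28 s: the tall vial is in pocket two, the short one in pocket three, and the lid is seated, turned about 42° clockwise and still gripped there; the pictures I viewed end before the lid went down, so the seating and turn are judged from force, pose and bar-alignment readings.

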